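# Unload the dead-weight tester

### The job

The pressure calibration is over: unload the dead-weight tester from the top down, one mass at a time, and put each mass away in its own case, the one that fits it and whose felt has the colour of its ring. Put each straight into its case before you touch the next, without shifting the masses still on the tester; set it down gently, never drop or tip it, and leave it lying flat on the felt.

Things in the scene. Friction and masses are not known exactly. Their poses are not given: they have to be found in the camera images.
- red_mass: steel disc with a red ring near the edge of its top and a red thin stripe round its side: 30 mm diameter, 22 mm high, about 115 g. Origin: centre of its underside, z up. A 14 mm spigot stands 4.5 mm above its top; a 19 mm wide, 6 mm deep recess below fits loosely over the spigot of whatever it rests on, at first the yellow mass. Grip round the rim, upper 10 mm.
- yellow_mass: steel disc with a yellow ring near the edge of its top and a yellow thin stripe round its side: 42 mm diameter, 22 mm high, about 230 g. Origin: centre of its underside, z up. A 14 mm spigot stands 4.5 mm above its top; a 19 mm wide, 6 mm deep recess below fits loosely over the spigot of whatever it rests on, at first the green mass. Grip round the rim, upper 10 mm.
- green_mass: steel disc with a green ring near the edge of its top and a green thin stripe round its side: 54 mm diameter, 22 mm high, about 380 g. Origin: centre of its underside, z up. A 14 mm spigot stands 4.5 mm above its top; a 19 mm wide, 6 mm deep recess below fits loosely over the spigot of whatever it rests on, at first the blue mass. Grip round the rim, upper 10 mm.
- blue_mass: steel disc with a blue ring near the edge of its top and a blue thin stripe round its side: 66 mm diameter, 22 mm high, about 560 g. Origin: centre of its underside, z up. A 14 mm spigot stands 4.5 mm above its top; a 19 mm wide, 6 mm deep recess below fits loosely over the spigot of whatever it rests on, at first the weight carrier of the tester. Grip round the rim, upper 10 mm.
- red_case: open round black dish, lined with red felt, the case of the red mass, 58 mm across the rim, 13 mm high, fixed to the bench. Origin: centre of its underside, z up. Well: flat floor at z = 4 mm, 40 mm wide on the floor, flaring to about 48 mm at the rim.
- yellow_case: open round black dish, lined with yellow felt, the case of the yellow mass, 70 mm across the rim, 13 mm high, fixed to the bench. Origin: centre of its underside, z up. Well: flat floor at z = 4 mm, 52 mm wide on the floor, flaring to about 60 mm at the rim.
- green_case: open round black dish, lined with green felt, the case of the green mass, 82 mm across the rim, 13 mm high, fixed to the bench. Origin: centre of its underside, z up. Well: flat floor at z = 4 mm, 64 mm wide on the floor, flaring to about 72 mm at the rim.
- blue_case: open round black dish, lined with blue felt, the case of the blue mass, 94 mm across the rim, 13 mm high, fixed to the bench. Origin: centre of its underside, z up. Well: flat floor at z = 4 mm, 76 mm wide on the floor, flaring to about 84 mm at the rim.
- tester: grey dead-weight pressure tester, fixed: base 110 x 235 x 28 mm, dial gauge 110 mm to its left (+y), 100 mm high, star handle 140 mm to its right, 75 mm high. Origin: on the bench under the axis of the weight carrier, a 58 mm disc, top 40 mm up, with a 14 x 4.5 mm spigot. Stack on it, upward: blue, green, yellow, red mass, undersides 40, 62, 84, 106 mm above the bench.
There are look-alikes about, which are no part of the job. What is shaped like the blue_mass but pink or red is not meant.

How it is judged:
On the way, in this order (a step that is already met when the one before it is completed fails the run):
1. the red mass is seated in the red case and let go, the masses below it still standing undisturbed on the tester (horizontal distance between red_mass and red_case below 0.009 m and z of red_mass in the frame of red_case below 0.0075 m and angle between red_mass's own z axis and vertical below 0.08 rad and contact force between red_mass and the fingers below 0.05 N and linear speed of red_mass below 0.03 m/s and distance of each of yellow_mass, green_mass, blue_mass from where it was at the start of the episode below 0.012 m), for 0.2 s.
2. the yellow mass is seated in the yellow case and let go, the masses below it still standing undisturbed on the tester (horizontal distance between yellow_mass and yellow_case below 0.009 m and z of yellow_mass in the frame of yellow_case below 0.0075 m and angle between yellow_mass's own z axis and vertical below 0.08 rad and contact force between yellow_mass and the fingers below 0.05 N and linear speed of yellow_mass below 0.03 m/s and distance of each of green_mass, blue_mass from where it was at the start of the episode below 0.012 m), for 0.2 s.
3. the green mass is seated in the green case and let go, the masses below it still standing undisturbed on the tester (horizontal distance between green_mass and green_case below 0.009 m and z of green_mass in the frame of green_case below 0.0075 m and angle between green_mass's own z axis and vertical below 0.08 rad and contact force between green_mass and the fingers below 0.05 N and linear speed of green_mass below 0.03 m/s and distance of blue_mass from where it was at the start of the episode below 0.012 m), for 0.2 s.
4. the blue mass is seated in the blue case and let go (horizontal distance between blue_mass and blue_case below 0.009 m and z of blue_mass in the frame of blue_case below 0.0075 m and angle between blue_mass's own z axis and vertical below 0.08 rad and contact force between blue_mass and the fingers below 0.05 N and linear speed of blue_mass below 0.03 m/s), for 0.2 s.
At the end, for the whole second after the job is handed in: each of the four masses lies flat (within 4.5 degrees) on the floor of the well of its own colour (centre within 9 mm of the case's centre, underside at most 7.5 mm above the underside of the case), released and at rest (horizontal distance between red_mass and red_case below 0.009 m and z of red_mass in the frame of red_case below 0.0075 m and angle between each of red_mass, yellow_mass, green_mass, blue_mass's own z axis and vertical below 0.08 rad and linear speed of each of red_mass, yellow_mass, green_mass, blue_mass below 0.02 m/s and angular speed of each of red_mass, yellow_mass, green_mass, blue_mass below 0.2 rad/s and contact force between each of red_mass, yellow_mass, green_mass, blue_mass and the fingers below 0.05 N and horizontal distance between yellow_mass and yellow_case below 0.009 m and z of yellow_mass in the frame of yellow_case below 0.0075 m and horizontal distance between green_mass and green_case below 0.009 m and z of green_mass in the frame of green_case below 0.0075 m and horizontal distance between blue_mass and blue_case below 0.009 m and z of blue_mass in the frame of blue_case below 0.0075 m); the robot touches nothing.
It fails at once if a mass is dropped or knocked away: it moves faster than 0.6 m/s with no finger on it (a fall of about 2 cm) ((linear speed of red_mass above 0.6 m/s and contact force between red_mass and the fingers below 0.05 N) or (linear speed of yellow_mass above 0.6 m/s and contact force between yellow_mass and the fingers below 0.05 N) or (linear speed of green_mass above 0.6 m/s and contact force between green_mass and the fingers below 0.05 N) or (linear speed of blue_mass above 0.6 m/s and contact force between blue_mass and the fingers below 0.05 N)).
It fails at once if a mass is tipped by more than about 35 degrees (angle between any of red_mass, yellow_mass, green_mass, blue_mass's own z axis and vertical above 0.6 rad).
It also fails if it takes over 112 s, if anything falls off the work surface, if the arm or the gripper's body presses on something with over 40 N, if the wrist force passes 120 N, or if a joint passes its speed limit or range.

### The arm

A 6-joint arm with a two-finger parallel gripper is mounted at the origin on a cart in front of the work surface, level with it; the furniture and walls round the work are solid. World frame = base frame: x ahead of the robot, y to its left, z up, the work surface at z = 0. Lengths are in m, angles in rad, forces in N, time in s.
With the tool pointing down it reaches from about 0.35 to 0.975 m from the base axis. Payload 4.9 kg.
Tool frame: the origin (TCP) lies on the centre line of the jaws, within the pads' length; the fingertips stand ahead of it and the grasp point (between the pads) is the TCP (manip.tip_extent is the z of the fingertips in the tool frame, in m); z points along the fingers, y is the line along which they close (so a half turn about z gives the same grasp; the last joint's range is limited). The gripper opens to 85 mm and grips with 20 to 120 N. Pads are 22 mm wide; open, the fingers measure 114 mm over their backs; the gripper's body (76 mm by 85 mm) begins 54 mm behind the grasp point. The pads swing forward as they close: fully open they stand 13 mm farther back than shut.
Start: joints at [1.141, 0.053, 1.613, -0, 1.476, -0.119], TCP at [0.191, 0.595, 0.25] pointing down, gripper open.
Joint ranges: [-3.01, 3.01], [-1.01, 2.22], [0.06, 2.58], [-1.02, 4.17], [0.09, 2.62], [-3.14, 3.14]. Speed limits (rad/s): [2.57, 2.57, 3.14, 3.14, 3.14, 3.14].

### API

Orientations are given as a unit quaternion [w, x, y, z].
In Python, from plant import manip gives the robot as it stands. The module is installed in compiled form; this text tells all that it offers.
- The arm moves only by the tool send_path, called after "Request:" as name(argument=value, ...), one argument or row to a line, values as JSON. Schema: {"type":"object","properties":{"offsets":{"type":"array","items":{"type":"array","prefixItems":[{"type":"number"},{"type":"array","items":{"type":"number"},"minItems":3,"maxItems":3},{"type":"array","items":{"type":"number"},"minItems":3,"maxItems":3}],"minItems":3,"maxItems":3},"minItems":1,"maxItems":5},"only":{"type":"string"},"quiet":{"type":"boolean"},"lines":{"type":"string"}},"required":["offsets"],"additionalProperties":false}. offsets is a list of rows, 1 to 5 of them, each written [opening, [dx, dy, dz], [rx, ry, rz]]: the opening from 0.0 (shut) to 1.0 (fully open), then dx, dy, dz in shares of the most that a row can go, 1 being 62.5 mm, then a rotation vector rx, ry, rz in shares of pi rad (1.0 is pi rad); each row shifts and turns the commanded pose from where the row before left it, along the tool's axes as they then stand; what a row does not reach is not made up. A row lasts 1/8 s, in which the tool goes at most 0.0625 m and 0.188 rad, less where a joint would pass 70% of its speed; a pose out of reach is approached as far as the arm can. The fingers move at their own pace and stop on an object; the grip force is fixed at half the most. Time passes only in rows, so rows that do not move let the fingers close. The tool returns the time, the measured TCP pose, the force, the opening and the grip force at its end. only (a regular expression) keeps the lines of the reply that match it, lines (a string "A,B") keeps lines A to B, and quiet returns only ok. Shift and turn numbers lie between -1 and 1, and a call with a number outside is refused. Input that does not fit is refused with a message, and nothing moves.
- manip.state(): the state, without advancing time (a new reading comes with each control period).
- manip.grab_frame(name): name is "scene" or "top"; returns (picture, depth): 384x512x3 uint8, red, green, blue; 384x512 float32, m along the optical axis (not along the pixel's ray), 0 where there is no reading.
- manip.camera_params(name): a dict with "intrinsics" (3x3 intrinsics, pixels), "xyz" and "orientation" of the camera in the world. Camera axes: x right, y down, z forward; pixel columns grow to the right and rows downward; lengths in m; the calibration is good to about 2 mm. A picture is of the moment at which its call begins. camera_params takes no time and is no camera call.
- manip.job_done(): hands the job in; it is judged then, once.
Trained networks look in the newest picture that a camera, given by its name, has taken for a name from the list of things; names that differ only in an ending like _2 or _b are one class to them, and where a whole thing is asked for, a point or a joint stands for the part that bears it (a point fixed in the world has none). Each returns a list of dicts, best first, with "conf" (0 to 1); they miss things now and then, are a little off and sometimes report something else, mostly with a low value. They report only what shows in the picture. A call takes as long as a camera call. They do not tell look-alikes from the thing itself.
- manip.look_for(camera, query): "extent" ([left, top, right, bottom] in pixels, round what is visible of it).
- manip.outline_of(camera, query): "region" (384x512 bool, what is visible of it) and "extent" ([left, top, right, bottom] in pixels, round what is visible of it).
- manip.mark_of(camera, query): "centre" ([row, column] in pixels: a listed point, or the origin of a listed thing).
The state is a dict: "time": time; "joint_pos": joint angles; "joint_vel": joint speeds; "joint_efforts": joint torques, N m; "tool_pos": TCP position; "tool_rot": TCP orientation; "contact_force": force on the tool from outside, world axes, zero at the start; "ft_torque": the same for the moment, N m; "gripper_width": opening from 0.0 (shut) to 1.0 (fully open); "grasp_force": force on a finger pad.
Only numpy, scipy, OpenCV 4.12 (cv2) and the standard library are available. Lean on these libraries where they do the work, as an engineer would, in place of code of your own. Each camera call takes 0.05 s, during which the arm holds its last target. There are 200 camera calls.

## Working session

There is one attempt and no reset: what is moved stays moved. The work goes in short steps, Python scripts to look and compute and a tool call to move; the robot and the scene stay as the last step left them, time stands still between calls to the robot, and variables do not carry over. Pictures are saved under pics/ and viewed, at most 14 in all, crops included, and the job is handed in when it is done.

```bash
mkdir -p pics
```

Create h.py:
```python
import numpy as np, cv2
from scipy.spatial.transform import Rotation as R
from plant import manip
def q(o): return R.from_quat([o[1],o[2],o[3],o[0]])
def cloud(n,d):
    c=manip.camera_params(n);K=np.array(c['intrinsics']);v,u=np.mgrid[:384,:512]
    p=np.stack([(u-K[0,2])/K[0,0]*d,(v-K[1,2])/K[1,1]*d,d],-1)
    return p@q(c['orientation']).as_matrix().T+np.array(c['xyz'])
def save(n,im): cv2.imwrite('pics/'+n,im[:,:,::-1])
```

Run:
```python
from h import *
for n in('scene','top'):
    im,d=manip.grab_frame(n);save(n+'0.png',im);np.savez(n+'0',im=im,d=d)
    print(n,manip.camera_params(n))
    for t in('red','yellow','green','blue'):
        for k in('_mass','_case'):
            print(t+k,[(np.round(r['extent']),round(r['conf'],2)) for r in manip.look_for(n,t+k)])
print(manip.state(),manip.tip_extent)
```

```text
scene {'intrinsics': array([[434.30105672,   0.        , 255.05026235],
       [  0.        , 434.30105672, 191.77665217],
       [  0.        ,   0.        ,   1.        ]]), 'xyz': array([-0.19533399, -0.52216152,  0.55364208]), 'orientation': array([-0.46913484,  0.74886495, -0.40259129,  0.23881799])}
red_mass [(array([272., 194., 298., 206.]), 0.6), (array([277., 167., 292., 180.]), 0.52)]
red_case [(array([272., 195., 300., 207.]), 0.66), (array([248., 246., 268., 265.]), 0.6)]
yellow_mass [(array([279., 181., 294., 185.]), 0.67)]
yellow_case [(array([300., 271., 333., 300.]), 0.93)]
green_mass [(array([274., 184., 299., 201.]), 0.68)]
green_case [(array([138., 203., 170., 218.]), 0.87)]
blue_mass [(array([350., 204., 378., 226.]), 0.66), (array([182., 189., 205., 205.]), 0.65), (array([329., 240., 357., 264.]), 0.63), (array([273., 194., 299., 206.]), 0.47)]
blue_case [(array([174., 218., 216., 240.]), 0.67)]
top {'intrinsics': array([[424.28008183,   0.        , 258.2934062 ],
       [  0.        , 424.28008183, 189.71800024],
       [  0.        ,   0.        ,   1.        ]
[... 695 characters left out ...]
int_pos': array([ 1.14098228e+00,  5.26581328e-02,  1.61289771e+00, -8.33262442e-06,
        1.47601919e+00, -1.19010459e-01]), 'joint_vel': array([ 0.00113503,  0.00091696, -0.0004584 ,  0.00024188,  0.001781  ,
        0.0004814 ]), 'joint_efforts': array([-2.94156616e-04, -3.93671393e+01, -3.70474291e+01, -3.03986451e-05,
        3.20259096e-04, -4.27503366e-06]), 'tool_pos': array([0.19113795, 0.59503108, 0.25033093]), 'tool_rot': array([6.37976313e-06, 1.54776675e-01, 9.87949483e-01, 7.35639382e-06]), 'contact_force': array([-0.29291388,  0.48046434, -0.75526665]), 'ft_torque': array([-0.02340771,  0.02785554,  0.0394212 ]), 'grasp_force': 0.0, 'gripper_width': 0.9988799010588152} 0.019
```

Run:
```python
import cv2
a=cv2.imread('pics/top0.png');b=cv2.imread('pics/scene0.png')
cv2.imwrite('pics/top0c.png',cv2.resize(a[70:310,110:430],None,fx=2.5,fy=2.5,interpolation=cv2.INTER_CUBIC))
cv2.imwrite('pics/scene0c.png',cv2.resize(b[120:330,110:390],None,fx=2.8,fy=2.8,interpolation=cv2.INTER_CUBIC))
```

```text
(no output)
```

View pics/top0c.png

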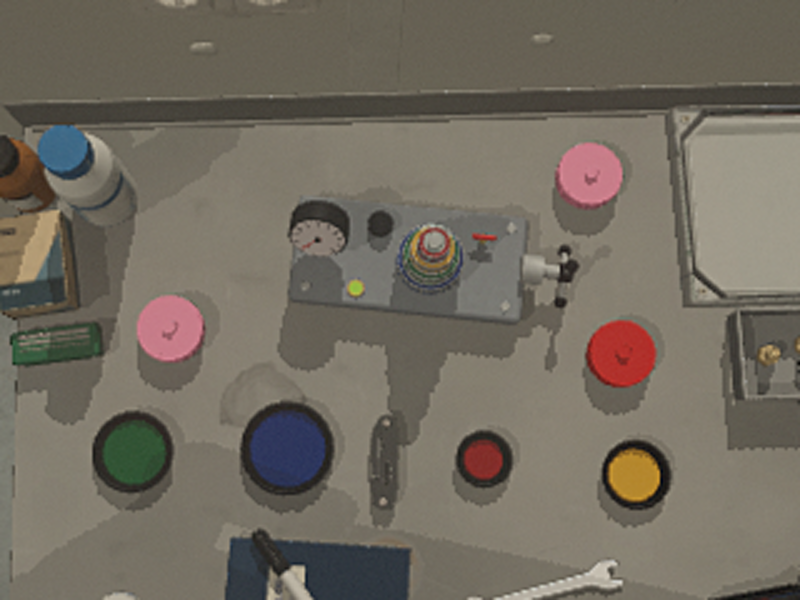

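View pics/scene0c.png

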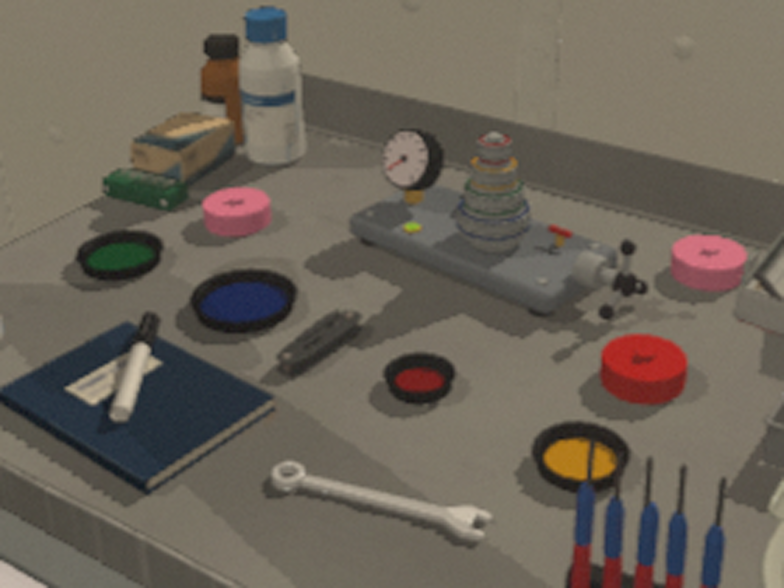

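The top crop (scale 2.5, offset 110,70) shows the stack with the red mass at about (283,166). The cases are at green (163,250), blue (225,250), red (304,253) and yellow (364,260). What could be confused with the targets: pink discs at (346,140) and (178,201), and a red blue-sized disc at (358,211). All three stand on the bench with no stripe or spigot, so I reject them; the masses I want are only in the stack on the tester.

Create meas.py:
```python
from h import *
from scipy.optimize import least_squares
def fit(p,r):
    f=least_squares(lambda c:np.hypot(p[:,0]-c[0],p[:,1]-c[1])-r,p.mean(0)[:2],loss='soft_l1',f_scale=.002)
    return np.round(f.x,4),len(p)
```

Run:
```python
from meas import *
S={}
for n in('scene','top'):
    z=np.load(n+'0.npz');im,d=z['im'],z['d'];P=cloud(n,d);hsv=cv2.cvtColor(im,cv2.COLOR_RGB2HSV)
    c=manip.camera_params(n)
    ok=d>0
    T=P[ok]; 
    if n=='top':
        v,u=np.mgrid[:384,:512]
        for nm,uu,vv in(('green',163,250),('blue',225,250),('red',304,253),('yellow',364,260)):
            dark=(hsv[...,2]<55)&(np.hypot(u-uu,v-vv)<24)
            sat=(hsv[...,1]>130)&(hsv[...,2]>60)&(np.hypot(u-uu,v-vv)<15)
            D=(P-np.array(c['xyz']))/d[...,None].clip(1e-6)
            def onz(m,h):
                r=D[m]; return np.array(c['xyz'])+r*((h-c['xyz'][2])/r[:,2])[:,None]
            a=onz(dark|sat,.013); b=onz(sat,.006)
            print(nm,'dark|sat bbox mid',(a.min(0)+a.max(0))/2,np.ptp(a,axis=0),'mean',a.mean(0),'felt mean',b.mean(0),np.ptp(b,axis=0), 'z',np.median(P[sat][:,2]))
    i=P[165,283] if n=='top' else P[173,285]
    print(n,i)
    near=T[np.hypot(T[:,0]-i[0],T[:,1]-i[1])<.06]
    for nm,lo,hi,r in(('red',.108,.126,.015),('yellow',.086,.104,.021),('green',.064,.082,.027),('blue',.042,.060,.033)):
        p=near[(near[:,2]>lo)&(near[:,2]<hi)]
        if len(p)>5: print(nm,fit(p,r))
    p=near[near[:,2]>.12]; print('top pts',p.mean(0),p.max(0))
```

```text
scene [ 0.63775505 -0.03371806  0.12321298]
red (array([ 0.65  , -0.0302]), 80)
yellow (array([ 0.65 , -0.031]), 117)
green (array([ 0.6499, -0.0311]), 149)
blue (array([ 0.6502, -0.0312]), 173)
top pts [ 0.64337215 -0.03456418  0.12732522] [ 0.66059989 -0.01744663  0.13326158]<stdin>:15: RuntimeWarning: divide by zero encountered in divide
<stdin>:15: RuntimeWarning: invalid value encountered in multiply
<stdin>:17: RuntimeWarning: Mean of empty slice.
  ret = um.true_divide(
Traceback (most recent call last):
ValueError: zero-size array to reduction operation maximum which has no identity
```

Run:
```python
from meas import *
G={'green':(163,250),'blue':(225,250),'red':(304,253),'yellow':(364,260)}
RR={'green':.041,'blue':.047,'red':.029,'yellow':.035}
G3={}
for n in('top','scene'):
    z=np.load(n+'0.npz');im,d=z['im'],z['d'];P=cloud(n,d);hsv=cv2.cvtColor(im,cv2.COLOR_RGB2HSV)
    c=manip.camera_params(n);o=np.array(c['xyz']);K=np.array(c['intrinsics'])
    v,u=np.mgrid[:384,:512]
    D=np.stack([(u-K[0,2])/K[0,0],(v-K[1,2])/K[1,1],u*0+1.],-1)@q(c['orientation']).as_matrix().T
    onz=lambda h:o+D*((h-o[2])/D[...,2])[...,None]
    Q=onz(.013);F=onz(.004)
    for nm,(uu,vv) in G.items():
        if n=='top': G3[nm]=Q[vv,uu]
        g=G3[nm]
        near=np.hypot(*(Q-g)[...,:2].transpose(2,0,1))<RR[nm]+.008
        if n=='top': print(nm,'hsv felt',hsv[vv,uu])
        m=near&((hsv[...,2]<50)|(hsv[...,1]>120)); m=cv2.morphologyEx(m.astype(np.uint8),cv2.MORPH_CLOSE,np.ones((3,3)))
        k,l,st,ce=cv2.connectedComponentsWithStats(m);b=1+np.argmax(st[1:,4]);a=Q[l==b]
        # depth based rim points
        rp=P[near&(d>0)&(P[...,2]>.009)&(P[...,2]<.018)]
        print(n,nm,'mask mean',a.mean(0)[:2].round(4),'bboxmid',((a.min(0)+a.max(0))/2)[:2].round(4),np.ptp(a,axis=0)[:2].round(3),'rim',fit(rp,RR[nm]-.0025) if len(rp)>8 else len(rp),'floor z',np.median(P[near&(hsv[...,1]>120)][:,2]).round(4))
    if n=='top':
        T=P[d>0];near=T[np.hypot(T[:,0]-.65,T[:,1]+.031)<.06]
        for lo in(.13,.12,.1,.08,.055): 
            p=near[near[:,2]>lo];print(lo,p[:,:2].mean(0),((p.min(0)+p.max(0))/2)[:2],np.ptp(p,axis=0)[:2],len(p))
        base=T[(T[:,2]>.02)&(T[:,2]<.033)&(np.hypot(T[:,0]-.65,T[:,1]+.031)<.12)];print('base z',np.median(base[:,2]))
```

```text
green hsv felt [60 96 82]
top green mask mean [0.4675 0.2713] bboxmid [0.4685 0.2668] [0.076 0.076] rim (array([0.4691, 0.2661]), 255) floor z nan
blue hsv felt [115 129  93]
top blue mask mean [0.4668 0.1144] bboxmid [0.467  0.1139] [0.086 0.087] rim (array([0.4687, 0.1137]), 297) floor z 0.0044
red hsv felt [  2 178 129]
top red mask mean [ 0.4518 -0.0794] bboxmid [ 0.4518 -0.0794] [0.051 0.05 ] rim (array([ 0.4526, -0.0805]), 172) floor z 0.0045
yellow hsv felt [ 20 192 181]
top yellow mask mean [ 0.4323 -0.2286] bboxmid [ 0.432  -0.2286] [0.063 0.065] rim (array([ 0.4335, -0.2288]), 226) floor z 0.0046
0.13 [ 0.64662503 -0.02971429] [ 0.64715416 -0.02778611] [0.01400958 0.01829056] 23
0.12 [ 0.64617295 -0.03078126] [ 0.64636954 -0.03061493] [0.027898   0.02764796] 135
0.1 [ 0.64378903 -0.03036828] [ 0.64695793 -0.03063975] [0.04117539 0.03982391] 247
0.08 [ 0.64164498 -0.02988565] [ 0.64697007 -0.0308244 ] [0.05182472 0.05257881] 387
0.055 [ 0.63972458 -0.02940412] [ 0.64689448 -0.03206897] [0.06301167 0.06401513] 567
base z 0.02761858430517594
scene green mask mean [0.4655 0.2617] bboxmid [0.4657 0.2608] [0.084 0.086] rim (array([0.4703, 0.2645]), 172) floor z 0.0058
scene blue mask mean [0.4632 0.1091] bboxmid [0.4642 0.1102] [0.097 0.097] rim (array([0.4693, 0.1127]), 232) floor z 0.0058
scene red mask mean [ 0.4488 -0.0831] bboxmid [ 0.4491 -0.0823] [0.061 0.057] rim (array([ 0.4531, -0.081 ]), 179) floor z 0.0061
scene yellow mask mean [ 0.4298 -0.2306] bboxmid [ 0.4306 -0.2298] [0.073 0.064] rim (array([ 0.4339, -0.2301]), 261) floor z 0.006
  return _methods._mean(a, axis=axis, dtype=dtype,
  ret = ret.dtype.type(ret / rcount)
```

Units first: shifts go in shares of 62.5 mm and turns go in shares of pi rad. So -0.04 m is -0.64, -0.03 m is -0.48, -0.1555 rad is -0.0495.

Request:
send_path(
  offsets=[
    [1,[0,0,0],[0,0,-0.0495]],
    [1,[0,0,0],[0,0,-0.0495]],
    [1,[-0.48,-0.64,0],[0,0,0]],
    [1,[-0.48,-0.64,0],[0,0,0]],
    [1,[-0.48,-0.64,0],[0,0,0]],
  ],
)

```text
time: 1.52
tool_pos: [0.2818, 0.4739, 0.2504]
tool_rot: [0.0, -0.0, 1.0, 0.0]
contact_force: [0.5, 0.1, -0.2]
gripper_width: 1.0
grasp_force: 0.0
```

```bash
python3 -c "
from h import *
print(q(manip.state()['tool_rot']).as_matrix().round(4))"
```

```text
[[-1.e+00 -8.e-04  4.e-04]
 [-8.e-04  1.e+00  2.e-04]
 [-4.e-04  2.e-04 -1.e+00]]
```

To row units: -0.048 m is -0.768, -0.035 m is -0.56.

Request:
send_path(
  offsets=[
    [1,[-0.56,-0.768,0],[0,0,0]],
    [1,[-0.56,-0.768,0],[0,0,0]],
    [1,[-0.56,-0.768,0],[0,0,0]],
    [1,[-0.56,-0.768,0],[0,0,0]],
    [1,[-0.56,-0.768,0],[0,0,0]],
  ],
)

```text
time: 2.15
tool_pos: [0.4571, 0.2334, 0.2507]
tool_rot: [0.001, -0.0, 1.0, 0.0]
contact_force: [-0.3, 0.1, 0.7]
gripper_width: 1.001
grasp_force: 0.0
```

Request:
send_path(
  offsets=[
    [1,[-0.56,-0.768,0],[0,0,0]],
    [1,[-0.56,-0.768,0],[0,0,0]],
    [1,[-0.56,-0.768,0],[0,0,0]],
    [1,[-0.56,-0.768,0],[0,0,0]],
    [1,[-0.272,-0.384,0],[0,0,0]],
  ],
)

```text
time: 2.78
tool_pos: [0.6145, 0.0164, 0.2502]
tool_rot: [0.0, 0.001, 1.0, -0.0]
contact_force: [-0.7, -0.9, -0.2]
gripper_width: 1.003
grasp_force: 0.0
```

To row units: -0.0475 m is -0.76, -0.0335 m is -0.536.

Request:
send_path(
  offsets=[
    [0.6,[-0.536,-0.76,0],[0,0,0]],
    [0.6,[0,0,0.64],[0,0,0]],
    [0.6,[0,0,0],[0,0,0]],
    [0.6,[0,0,0],[0,0,0]],
  ],
)

```text
time: 3.28
tool_pos: [0.6468, -0.0279, 0.2112]
tool_rot: [0.0, -0.0, 1.0, -0.0]
contact_force: [-0.0, -0.0, -0.6]
gripper_width: 0.601
grasp_force: 0.0
```

Run:
```python
from h import *
im,d=manip.grab_frame('scene');P=cloud('scene',d)
t=manip.state()['tool_pos'];print(t)
m=(d>0)&(np.abs(P[...,0]-t[0])<.03)&(np.abs(P[...,1]-t[1])<.07)&(P[...,2]>.138)&(P[...,2]<.3)
p=P[m]
for lo in np.arange(-.07,.07,.01):
    s=p[(p[:,1]-t[1]>lo)&(p[:,1]-t[1]<=lo+.01)]
    if len(s)>2: print(lo.round(2),len(s),(s[:,2].min()-t[2]).round(4),s[:,0].min().round(3),s[:,0].max().round(3))
cv2.imwrite('pics/s1.png',cv2.resize(im[70:230,190:390,::-1],None,fx=3.5,fy=3.5))
```

```text
[ 0.64726242 -0.02786795  0.21213462]
-0.07 114 0.0472 0.631 0.66
-0.06 116 0.0316 0.632 0.659
-0.05 60 -0.004 0.633 0.653
-0.04 218 -0.0156 0.627 0.662
-0.03 159 -0.0126 0.626 0.666
-0.02 50 0.0539 0.625 0.641
-0.01 39 0.055 0.628 0.64
0.0 63 0.056 0.627 0.639
0.01 73 0.0459 0.626 0.659
0.02 204 -0.0154 0.628 0.661
0.03 57 -0.0068 0.631 0.656
0.04 96 0.0277 0.632 0.659
0.05 124 0.0304 0.631 0.659
0.06 24 0.0556 0.633 0.654
```

View pics/s1.png

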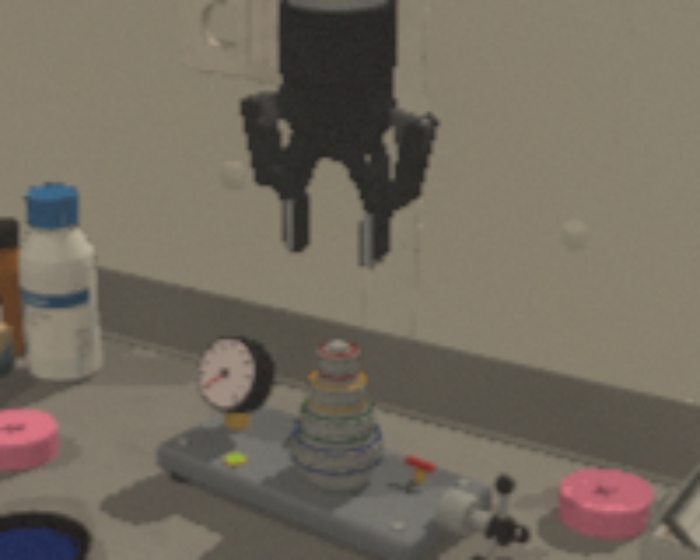

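The crop shows the open gripper above the stack, with the pads straddling the red mass at crop (338,350). The tips sit about 16 mm ahead of the TCP. I'll descend part way and check alignment.

To row units: 0.03 m is 0.48, 0.025 m is 0.4.

Request:
send_path(
  offsets=[
    [0.6,[0,-0.024,0.48],[0,0,0]],
    [0.6,[0,0,0.4],[0,0,0]],
    [0.6,[0,0,0],[0,0,0]],
  ],
)

```text
time: 3.7
tool_pos: [0.6459, -0.0291, 0.1546]
tool_rot: [-0.001, -0.001, 1.0, 0.0]
contact_force: [-1.0, 0.9, 0.4]
gripper_width: 0.601
grasp_force: 0.0
```

Run:
```python
from h import *
im,d=manip.grab_frame('scene');P=cloud('scene',d)
print(np.mean([manip.state()['tool_pos']],0))
m=(d>0)&(np.abs(P[...,0]-.648)<.02)&(np.abs(P[...,1]+.03)<.06)
p=P[m]
for nm,a,b in(('fing',.148,.165),('red',.108,.126)):
    s=p[(p[:,2]>a)&(p[:,2]<b)];print(nm,np.sort(s[:,1])[::max(1,len(s)//25)].round(3),s[:,0].min())
im2,d2=manip.grab_frame('top');P=cloud('top',d2)
m=(d2>0)&(np.abs(P[...,0]-.648)<.07)&(np.abs(P[...,1]+.03)<.09)&(P[...,2]>.18)
p=P[m];print(p.min(0),p.max(0),p.mean(0))
cv2.imwrite('pics/s2.png',np.hstack([cv2.resize(x[a:a+110,b:b+100,::-1],None,fx=4,fy=4) for x,a,b in((im,110,235),(im2,110,235))]))
```

```text
[ 0.64687951 -0.02931735  0.15629817]
fing [-0.071 -0.07  -0.069 -0.068 -0.068 -0.067 -0.066 -0.064 -0.062 -0.062
 -0.061 -0.06  -0.059 -0.057 -0.056 -0.005 -0.005 -0.004 -0.004 -0.004
 -0.003 -0.003 -0.003 -0.     0.002  0.004  0.008] 0.6324203460006923
red [-0.047 -0.046 -0.045 -0.045 -0.045 -0.045 -0.045 -0.044 -0.043 -0.043
 -0.042 -0.041 -0.04  -0.039 -0.039 -0.038 -0.036 -0.035 -0.034 -0.034
 -0.032 -0.03  -0.03  -0.028 -0.027 -0.025 -0.022 -0.021] 0.6325193003343137
[ 0.57822512 -0.09694643  0.18156584] [0.69157976 0.03705188 0.47810242] [ 0.63021328 -0.02720483  0.42586726]
```

View pics/s2.png

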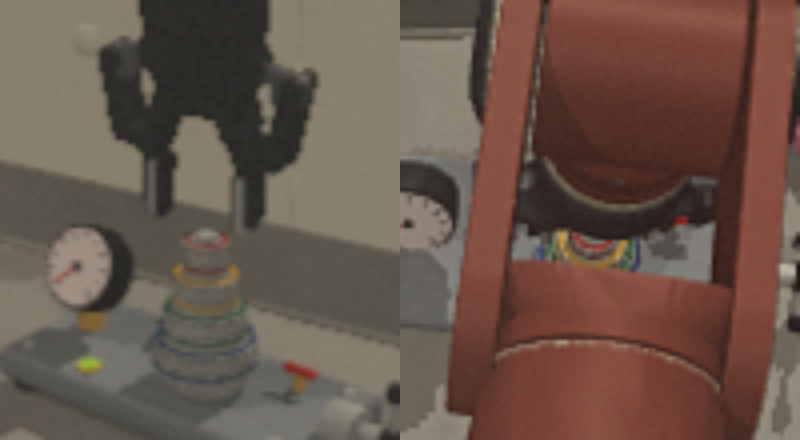

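The left half shows the pads centred about the red mass within 1 mm, with their inner faces at y -0.056 and -0.005. I'll descend and grip.

To row units: 0.009 m is 0.144, -0.001 m is -0.016.

Request:
send_path(
  offsets=[
    [0.6,[-0.016,0,0.144],[0,0,0]],
    [0.6,[0,0,0.144],[0,0,0]],
    [0.6,[0,0,0],[0,0,0]],
    [0,[0,0,0],[0,0,0]],
    [0,[0,0,0],[0,0,0]],
  ],
)

```text
time: 4.42
tool_pos: [0.648, -0.0299, 0.1379]
tool_rot: [0.0, -0.0, 1.0, -0.0]
contact_force: [0.8, 0.0, 0.5]
gripper_width: 0.312
grasp_force: 59.0
```

Request:
send_path(
  offsets=[
    [0,[0,0,0],[0,0,0]],
    [0,[0,0,0],[0,0,0]],
  ],
)

```text
time: 4.68
tool_pos: [0.648, -0.0299, 0.1377]
tool_rot: [0.0, -0.0, 1.0, -0.0]
contact_force: [0.2, 1.0, 2.1]
gripper_width: 0.308
grasp_force: 59.0
```

To row units: -0.015 m is -0.24, -0.01 m is -0.16.

Request:
send_path(
  offsets=[
    [0,[0,0,-0.08],[0,0,0]],
    [0,[0,0,-0.16],[0,0,0]],
    [0,[0,0,-0.24],[0,0,0]],
    [0,[0,0,-0.24],[0,0,0]],
    [0,[0,0,0],[0,0,0]],
  ],
)

```text
time: 5.3
tool_pos: [0.6491, -0.0301, 0.1853]
tool_rot: [0.002, -0.0, 1.0, -0.0]
contact_force: [-0.1, 0.7, -1.0]
gripper_width: 0.311
grasp_force: 59.1
```

```bash
python3 - <<'E'
from meas import *
im,d=manip.grab_frame('scene');P=cloud('scene',d);T=P[d>0]
print(manip.state()['tool_pos'])
near=T[np.hypot(T[:,0]-.648,T[:,1]+.03)<.045]
for nm,lo,hi,r in(('held',.156,.165,.015),('yellow',.086,.104,.021),('green',.064,.082,.027),('blue',.042,.060,.033)):
    p=near[(near[:,2]>lo)&(near[:,2]<hi)];print(nm,fit(p,r))
cv2.imwrite('pics/s3.png',cv2.resize(im[90:230,220:350,::-1],None,fx=4,fy=4))
E
```

```text
[ 0.64841753 -0.0299512   0.18383979]
held (array([ 0.6513, -0.0305]), 41)
yellow (array([ 0.6501, -0.0306]), 109)
green (array([ 0.65 , -0.031]), 155)
blue (array([ 0.6499, -0.0311]), 160)
```

View pics/s3.png

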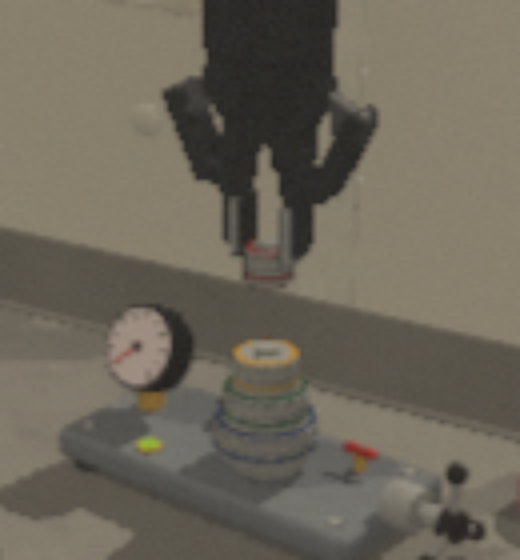

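The red mass is held level at crop (268,262), and the yellow, green and blue masses below haven't moved.

To row units: 0.05 m is 0.8, 0.045 m is 0.72.

Request:
send_path(
  offsets=[
    [0,[0.48,-0.128,0],[0,0,0]],
    [0,[0.8,-0.208,0],[0,0,0]],
    [0,[0.8,-0.208,0],[0,0,0]],
    [0,[0.72,-0.176,0],[0,0,0]],
    [0,[0.344,-0.08,0],[0,0,0]],
  ],
)

```text
time: 5.98
tool_pos: [0.4489, -0.08, 0.1812]
tool_rot: [-0.001, 0.0, 1.0, 0.0]
contact_force: [0.6, -0.4, -0.2]
gripper_width: 0.313
grasp_force: 59.2
```

Request:
send_path(
  offsets=[
    [0,[0,0,0.48],[0,0,0]],
    [0,[0,0,0.72],[0,0,0]],
    [0,[0,0,0.64],[0,0,0]],
    [0,[0,0,0.32],[0,0,0]],
    [0,[0,0,0],[0,0,0]],
  ],
)

```text
time: 6.6
tool_pos: [0.4492, -0.0792, 0.045]
tool_rot: [-0.003, -0.0, 1.0, 0.001]
contact_force: [0.6, -0.5, 0.3]
gripper_width: 0.31
grasp_force: 59.2
```

To row units: 0.003 m is 0.048, -0.002 m is -0.032.

Request:
send_path(
  offsets=[
    [0,[-0.032,0,0.048],[0,0,0]],
    [0,[0,0,0.048],[0,0,0]],
    [0,[0,0,0],[0,0,0]],
  ],
)

```text
time: 6.98
tool_pos: [0.4537, -0.08, 0.0419]
tool_rot: [0.0, -0.0, 1.0, -0.0]
contact_force: [-0.2, -0.1, -0.1]
gripper_width: 0.313
grasp_force: 59.2
```

Request:
send_path(
  offsets=[
    [0,[0,0,0.032],[0,0,0]],
    [0,[0,0,0],[0,0,0]],
  ],
)

```text
time: 7.22
tool_pos: [0.4532, -0.0799, 0.0393]
tool_rot: [-0.0, -0.0, 1.0, 0.0]
contact_force: [-0.5, 0.0, -0.4]
gripper_width: 0.309
grasp_force: 59.2
```

Request:
send_path(
  offsets=[
    [0,[0,0,0.024],[0,0,0]],
    [0,[0,0,0],[0,0,0]],
  ],
)

```text
time: 7.48
tool_pos: [0.4531, -0.0799, 0.0377]
tool_rot: [-0.0, -0.0, 1.0, 0.0]
contact_force: [0.2, -0.5, -1.7]
gripper_width: 0.309
grasp_force: 59.2
```

To row units: 0.001 m is 0.016.

Request:
send_path(
  offsets=[
    [0,[0.016,0,0.016],[0,0,0]],
    [0,[0,0,0],[0,0,0]],
  ],
)

```text
time: 7.72
tool_pos: [0.4527, -0.08, 0.0372]
tool_rot: [0.0, -0.0, 1.0, -0.0]
contact_force: [1.5, 0.5, 0.3]
gripper_width: 0.31
grasp_force: 59.3
```

Request:
send_path(
  offsets=[
    [0,[0,0,0.016],[0,0,0]],
    [0,[0,0,0],[0,0,0]],
  ],
)

```text
time: 7.98
tool_pos: [0.453, -0.08, 0.037]
tool_rot: [0.0, -0.0, 1.0, -0.0]
contact_force: [-1.9, 1.3, 7.0]
gripper_width: 0.312
grasp_force: 59.9
```

Request:
send_path(
  offsets=[
    [0,[0,0,0.008],[0,0,0]],
    [0,[0,0,0],[0,0,0]],
  ],
)

```text
time: 8.22
tool_pos: [0.4531, -0.08, 0.0369]
tool_rot: [0.0, -0.0, 1.0, 0.0]
contact_force: [-2.4, 2.7, 9.6]
gripper_width: 0.312
grasp_force: 60.1
```

Contact at 7–10 N, so it's seated. I'll release and rise.

To row units: -0.04 m is -0.64, -0.02 m is -0.32.

Request:
send_path(
  offsets=[
    [0.45,[0,0,0],[0,0,0]],
    [0.6,[0,0,0],[0,0,0]],
    [0.6,[0,0,0],[0,0,0]],
    [0.6,[0,0,-0.32],[0,0,0]],
    [0.6,[0,0,-0.64],[0,0,0]],
  ],
)

```text
time: 8.85
tool_pos: [0.4504, -0.0793, 0.0937]
tool_rot: [-0.003, -0.0, 1.0, 0.001]
contact_force: [0.0, -0.0, -1.2]
gripper_width: 0.602
grasp_force: 0.0
```

Request:
send_path(
  offsets=[
    [0.7,[0,0,-0.8],[0,0,0]],
    [0.7,[-0.48,0.112,-0.64],[0,0,0]],
    [0.7,[-0.88,0.224,0],[0,0,0]],
    [0.7,[-0.88,0.224,0],[0,0,0]],
    [0.7,[-0.88,0.224,0],[0,0,0]],
  ],
)

```text
time: 9.48
tool_pos: [0.6489, -0.0304, 0.185]
tool_rot: [-0.0, -0.0, 1.0, -0.0]
contact_force: [0.6, -0.5, 0.2]
gripper_width: 0.703
grasp_force: 0.0
```

Run:
```python
from meas import *
for n in('scene','top'):
    im,d=manip.grab_frame(n);P=cloud(n,d);T=P[d>0]
    p=T[(np.hypot(T[:,0]-.4525,T[:,1]+.08)<.022)&(T[:,2]>.015)&(T[:,2]<.04)];print(n,fit(p,.0145),p[:,2].max(),((p.min(0)+p.max(0))/2),np.median(p[:,2]))
    p=T[(np.hypot(T[:,0]-.4525,T[:,1]+.08)<.035)&(T[:,2]>.009)&(T[:,2]<.016)];print('case',fit(p,.0265))
    if n=='scene':
        near=T[np.hypot(T[:,0]-.648,T[:,1]+.03)<.045]
        p=near[(near[:,2]>.086)&(near[:,2]<.104)];print(fit(p,.021))
        cv2.imwrite('pics/s4.png',cv2.resize(im[130:290,200:350,::-1],None,fx=3.7,fy=3.7))
print(manip.state()['tool_pos'])
```

```text
scene (array([ 0.4558, -0.0809]), 148) 0.033487083315912325 [ 0.45357317 -0.08213997  0.024254  ] 0.02686768690246738
case (array([ 0.4561, -0.0787]), 153)
(array([ 0.6498, -0.031 ]), 112)meas.py:4: RuntimeWarning: Mean of empty slice.
  f=least_squares(lambda c:np.hypot(p[:,0]-c[0],p[:,1]-c[1])-r,p.mean(0)[:2],loss='soft_l1',f_scale=.002)
  ret = um.true_divide(
Traceback (most recent call last):
  File "meas.py", line 4, in fit
    f=least_squares(lambda c:np.hypot(p[:,0]-c[0],p[:,1]-c[1])-r,p.mean(0)[:2],loss='soft_l1',f_scale=.002)
ValueError: Initial guess is outside of provided bounds
```

View pics/s4.png

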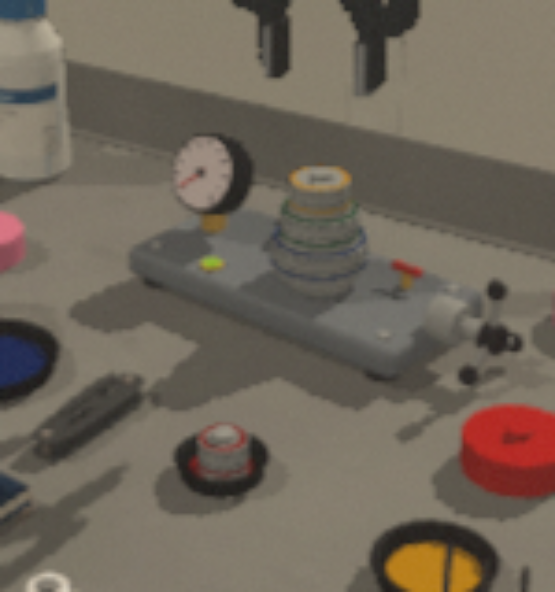

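Red is seated flat in its case at crop (222,450), and the rest of the stack is undisturbed. Yellow is next.

To row units: 0.03 m is 0.48, 0.025 m is 0.4.

Request:
send_path(
  offsets=[
    [0.7,[0,0,0.48],[0,0,0]],
    [0.7,[0,0,0.4],[0,0,0]],
    [0.7,[0,0,0.232],[0,0,0]],
    [0.7,[0,0,0],[0,0,0]],
    [0.7,[0,0,0],[0,0,0]],
  ],
)

```text
time: 10.2
tool_pos: [0.6479, -0.0311, 0.1172]
tool_rot: [0.001, -0.0, 1.0, -0.0]
contact_force: [0.0, 0.2, 0.4]
gripper_width: 0.694
grasp_force: 0.0
```

Request:
send_path(
  offsets=[
    [0,[0,0,0],[0,0,0]],
    [0,[0,0,0],[0,0,0]],
    [0,[0,0,0],[0,0,0]],
  ],
)

```text
time: 10.58
tool_pos: [0.6484, -0.0312, 0.1178]
tool_rot: [0.002, -0.0, 1.0, -0.0]
contact_force: [-1.3, -1.1, 5.3]
gripper_width: 0.451
grasp_force: 59.8
```

To row units: -0.02 m is -0.32, -0.01 m is -0.16.

Request:
send_path(
  offsets=[
    [0,[0,0,-0.08],[0,0,0]],
    [0,[0,0,-0.16],[0,0,0]],
    [0,[0,0,-0.32],[0,0,0]],
    [0,[0,0,-0.32],[0,0,0]],
    [0,[0,0,0],[0,0,0]],
  ],
)

```text
time: 11.2
tool_pos: [0.6492, -0.0312, 0.1748]
tool_rot: [0.003, -0.0, 1.0, -0.0]
contact_force: [0.9, -0.1, -2.4]
gripper_width: 0.449
grasp_force: 60.5
```

```bash
python3 - <<'E'
from meas import *
im,d=manip.grab_frame('scene');P=cloud('scene',d);T=P[d>0]
t=manip.state()['tool_pos'];print(t)
near=T[np.hypot(T[:,0]-.648,T[:,1]+.03)<.045]
for nm,lo,hi,r in(('held',t[2]-.033,t[2]-.022,.021),('green',.064,.082,.027),('blue',.042,.060,.033)):
    p=near[(near[:,2]>lo)&(near[:,2]<hi)];print(nm,fit(p,r))
cv2.imwrite('pics/s5.png',cv2.resize(im[90:230,220:350,::-1],None,fx=4,fy=4))
E
```

```text
[ 0.648216   -0.03101054  0.17295068]
held (array([ 0.6514, -0.0323]), 66)
green (array([ 0.6501, -0.0313]), 151)
blue (array([ 0.6501, -0.0309]), 170)
```

View pics/s5.png

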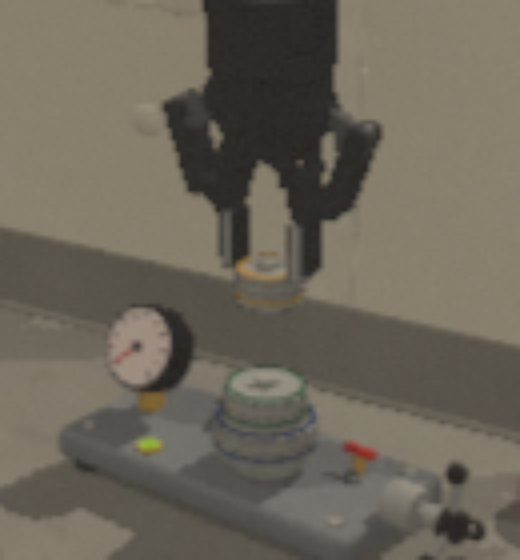

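Yellow is held level at crop (268,280), with green and blue unmoved. I'll carry it over, and check the space round the yellow case on the recorded top depth.

Run:
```python
from h import *
for n in('top','scene'):
    z=np.load(n+'0.npz');P=cloud(n,z['d']);T=P[z['d']>0]
    for c in((.4335,-.229),(.469,.266)):
        m=(np.abs(T[:,0]-c[0])<.14)&(np.abs(T[:,1]-c[1])<.14)&(T[:,2]>.03)&(T[:,2]<.4);p=T[m]
        if len(p):print(n,c,len(p),p.min(0),p.max(0))
```

```text
top (0.4335, -0.229) 598 [ 0.29350643 -0.36892974  0.03017455] [ 0.57183548 -0.28661123  0.14707087]
top (0.469, 0.266) 37 [0.36155344 0.12685167 0.03018785] [0.60872989 0.3900265  0.04469001]
scene (0.4335, -0.229) 852 [ 0.29351046 -0.36895352  0.03005185] [ 0.571615   -0.28777277  0.14725928]
scene (0.469, 0.266) 32 [0.35855785 0.12621033 0.030092  ] [0.60896618 0.38538891 0.04396623]
```

Request:
send_path(
  offsets=[
    [0,[0.384,-0.352,0],[0,0,0]],
    [0,[0.672,-0.616,0],[0,0,0]],
    [0,[0.672,-0.616,0],[0,0,0]],
    [0,[0.672,-0.616,0],[0,0,0]],
    [0,[0.672,-0.616,0],[0,0,0]],
  ],
)

```text
time: 11.88
tool_pos: [0.4534, -0.2076, 0.17]
tool_rot: [-0.0, -0.0, 1.0, 0.0]
contact_force: [0.5, -1.5, -2.0]
gripper_width: 0.444
grasp_force: 60.7
```

Request:
send_path(
  offsets=[
    [0,[0.384,-0.352,0],[0,0,0]],
    [0,[0,0,0],[0,0,0]],
  ],
)

```text
time: 12.12
tool_pos: [0.4296, -0.2298, 0.17]
tool_rot: [-0.001, 0.002, 1.0, 0.0]
contact_force: [-0.0, -0.2, -2.5]
gripper_width: 0.446
grasp_force: 60.7
```

Run:
```python
from h import *
z=np.load('top0.npz');P=cloud('top',z['d']);T=np.vstack([P[z['d']>0],cloud('scene',np.load('scene0.npz')['d'])[np.load('scene0.npz')['d']>0]])
m=(np.abs(T[:,0]-.4325)<.15)&(T[:,1]+.2295>-.16)&(T[:,1]<-.15)&(T[:,2]>.03)&(T[:,2]<.4);p=T[m]
for xb in np.arange(.28,.58,.03):
    s=p[(p[:,0]>=xb)&(p[:,0]<xb+.03)]
    if len(s):print(xb.round(2),'ymax',s[:,1].max().round(3),'zmax',s[:,2].max().round(3),'ymax of z>.09',s[s[:,2]>.085][:,1].max(initial=-9).round(3))
```

```text
0.28 ymax -0.287 zmax 0.148 ymax of z>.09 -0.295
0.31 ymax -0.29 zmax 0.118 ymax of z>.09 -0.388
0.34 ymax -0.388 zmax 0.119 ymax of z>.09 -0.388
0.37 ymax -0.388 zmax 0.12 ymax of z>.09 -0.388
0.4 ymax -0.388 zmax 0.119 ymax of z>.09 -0.388
0.49 ymax -0.333 zmax 0.039 ymax of z>.09 -9.0
0.52 ymax -0.332 zmax 0.04 ymax of z>.09 -9.0
0.55 ymax -0.333 zmax 0.041 ymax of z>.09 -9.0
```

To row units: 0.04 m is 0.64, -0.002 m is -0.032.

Request:
send_path(
  offsets=[
    [0,[-0.032,0,0.48],[0,0,0]],
    [0,[0,0,0.64],[0,0,0]],
    [0,[0,0,0.56],[0,0,0]],
    [0,[0,0,0.24],[0,0,0]],
    [0,[0,0,0],[0,0,0]],
  ],
)

```text
time: 12.75
tool_pos: [0.433, -0.2281, 0.0498]
tool_rot: [-0.001, -0.0, 1.0, 0.001]
contact_force: [-0.1, 0.2, -2.0]
gripper_width: 0.45
grasp_force: 60.8
```

Request:
send_path(
  offsets=[
    [0,[0,0,0.064],[0,0,0]],
    [0,[0,0,0],[0,0,0]],
  ],
)

```text
time: 13.0
tool_pos: [0.4341, -0.2294, 0.048]
tool_rot: [0.001, -0.0, 1.0, -0.001]
contact_force: [-0.8, -0.3, -2.3]
gripper_width: 0.446
grasp_force: 60.8
```

Request:
send_path(
  offsets=[
    [0,[0,0,0.048],[0,0,0]],
    [0,[0,0,0],[0,0,0]],
  ],
)

```text
time: 13.25
tool_pos: [0.4333, -0.229, 0.0439]
tool_rot: [0.0, -0.0, 1.0, -0.0]
contact_force: [0.7, 0.5, -3.3]
gripper_width: 0.448
grasp_force: 60.8
```

To row units: 0.003 m is 0.048.

Request:
send_path(
  offsets=[
    [0,[0,0,0.048],[0,0,0]],
    [0,[0,0,0],[0,0,0]],
  ],
  only="pos|force",
)

```text
tool_pos: [0.433, -0.2287, 0.0405]
contact_force: [-0.0, -0.3, -1.7]
grasp_force: 60.8
```

Request:
send_path(
  offsets=[
    [0,[0,0,0.024],[0,0,0]],
    [0,[0,0,0],[0,0,0]],
  ],
  only="pos|force",
)

```text
tool_pos: [0.4334, -0.229, 0.0395]
contact_force: [0.0, 0.0, -1.1]
grasp_force: 61.1
```

Request:
send_path(
  offsets=[
    [0,[0,0,0.016],[0,0,0]],
    [0,[0,0,0],[0,0,0]],
  ],
  only="pos|force",
)

```text
tool_pos: [0.4336, -0.2291, 0.0392]
contact_force: [-2.5, 2.0, 4.3]
grasp_force: 61.8
```

To row units: -0.04 m is -0.64, -0.02 m is -0.32.

Request:
send_path(
  offsets=[
    [0,[0,0,0.008],[0,0,0]],
    [0.6,[0,0,0],[0,0,0]],
    [0.7,[0,0,0],[0,0,0]],
    [0.7,[0,0,-0.32],[0,0,0]],
    [0.7,[0,0,-0.64],[0,0,0]],
  ],
)

```text
time: 14.62
tool_pos: [0.4319, -0.2279, 0.0964]
tool_rot: [-0.002, -0.0, 1.0, 0.001]
contact_force: [0.9, -0.2, 1.1]
gripper_width: 0.7
grasp_force: 0.0
```

Request:
send_path(
  offsets=[
    [0.85,[0,0,-0.96],[0,0,0]],
    [0.85,[-0.672,0.616,0],[0,0,0]],
    [0.85,[-0.672,0.616,0],[0,0,0]],
    [0.85,[-0.672,0.616,0],[0,0,0]],
    [0.85,[-0.672,0.616,0],[0,0,0]],
  ],
)

```text
time: 15.25
tool_pos: [0.6026, -0.0735, 0.1578]
tool_rot: [0.0, -0.0, 1.0, -0.0]
contact_force: [1.3, -0.5, 0.3]
gripper_width: 0.851
grasp_force: 0.0
```

Request:
send_path(
  offsets=[
    [0.85,[-0.672,0.616,0],[0,0,0]],
    [0.85,[-0.064,0.088,0],[0,0,0]],
    [0.85,[0,0,0],[0,0,0]],
  ],
)

```text
time: 15.62
tool_pos: [0.647, -0.0307, 0.1572]
tool_rot: [-0.001, -0.001, 1.0, -0.0]
contact_force: [-0.1, -0.0, 0.0]
gripper_width: 0.851
grasp_force: 0.0
```

```bash
python3 - <<'E'
from meas import *
print(manip.state()['tool_pos'])
im,d=manip.grab_frame('scene');P=cloud('scene',d);T=P[d>0]
p=T[(np.hypot(T[:,0]-.434,T[:,1]+.23)<.03)&(T[:,2]>.017)&(T[:,2]<.04)];print(fit(p,.0205),np.median(p[p[:,2]>.022][:,2]))
near=T[np.hypot(T[:,0]-.648,T[:,1]+.03)<.045]
for nm,lo,hi,r in(('green',.064,.082,.027),('blue',.042,.060,.033)):
    p=near[(near[:,2]>lo)&(near[:,2]<hi)];print(nm,fit(p,r))
cv2.imwrite('pics/s6.png',cv2.resize(im[130:320,220:370,::-1],None,fx=3,fy=3))
E
```

```text
[ 0.64703897 -0.03067374  0.15724333]
(array([ 0.4359, -0.23  ]), 283) 0.027475813363858292
green (array([ 0.6499, -0.0308]), 146)
blue (array([ 0.65  , -0.0308]), 164)
```

View pics/s6.png

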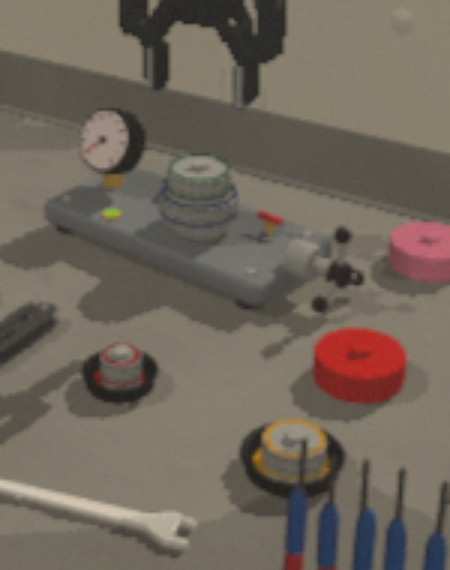

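Yellow lies flat in its case at crop (293,450); green and blue are unmoved. Green next.

To row units: 0.03 m is 0.48, 0.025 m is 0.4.

Request:
send_path(
  offsets=[
    [0.85,[-0.016,0,0.48],[0,0,0]],
    [0.85,[0,0,0.4],[0,0,0]],
    [0.85,[0,0,0.176],[0,0,0]],
    [0.85,[0,0,0],[0,0,0]],
    [0.85,[0,0,0],[0,0,0]],
  ],
)

```text
time: 16.3
tool_pos: [0.6489, -0.0314, 0.0933]
tool_rot: [0.001, 0.0, 1.0, -0.0]
contact_force: [0.9, 1.1, -0.6]
gripper_width: 0.848
grasp_force: 0.0
```

Request:
send_path(
  offsets=[
    [0,[0,0,0],[0,0,0]],
    [0,[0,0,0],[0,0,0]],
    [0,[0,0,0],[0,0,0]],
  ],
)

```text
time: 16.68
tool_pos: [0.6494, -0.0315, 0.0939]
tool_rot: [0.001, -0.0, 1.0, -0.001]
contact_force: [-1.0, -1.4, 5.6]
gripper_width: 0.588
grasp_force: 61.4
```

The grip is a bit shallow, so I'll regrip 3 mm lower.

To row units: 0.003 m is 0.048.

Request:
send_path(
  offsets=[
    [0.8,[0,0,0],[0,0,0]],
    [0.8,[0,0,0.048],[0,0,0]],
    [0.8,[0,0,0],[0,0,0]],
    [0,[0,0,0],[0,0,0]],
    [0,[0,0,0],[0,0,0]],
  ],
  quiet=true,
)

```text
ok
```

Request:
send_path(
  offsets=[
    [0,[0,0,0],[0,0,0]],
  ],
)

```text
time: 17.42
tool_pos: [0.6483, -0.0306, 0.089]
tool_rot: [0.0, -0.0, 1.0, 0.0]
contact_force: [-0.2, 2.0, 1.9]
gripper_width: 0.603
grasp_force: 62.2
```

Request:
send_path(
  offsets=[
    [0,[0,0,-0.08],[0,0,0]],
    [0,[0,0,-0.16],[0,0,0]],
    [0,[0,0,-0.32],[0,0,0]],
    [0,[0,0,-0.32],[0,0,0]],
    [0,[0,0,0],[0,0,0]],
  ],
)

```text
time: 18.05
tool_pos: [0.6504, -0.0312, 0.148]
tool_rot: [0.003, -0.0, 1.0, -0.001]
contact_force: [-0.2, 0.7, -3.4]
gripper_width: 0.6
grasp_force: 63.3
```

```bash
python3 - <<'E'
from meas import *
im,d=manip.grab_frame('scene');P=cloud('scene',d);T=P[d>0]
t=manip.state()['tool_pos'];print(t)
near=T[np.hypot(T[:,0]-.648,T[:,1]+.03)<.045]
for nm,lo,hi,r in(('held',t[2]-.026,t[2]-.017,.027),('blue',.042,.060,.033)):
    p=near[(near[:,2]>lo)&(near[:,2]<hi)];print(nm,fit(p,r))
cv2.imwrite('pics/s7.png',cv2.resize(im[90:230,220:350,::-1],None,fx=4,fy=4))
E
```

```text
[ 0.64936513 -0.03107624  0.14609418]
held (array([ 0.6529, -0.0324]), 60)
blue (array([ 0.6503, -0.0308]), 165)
```

View pics/s7.png

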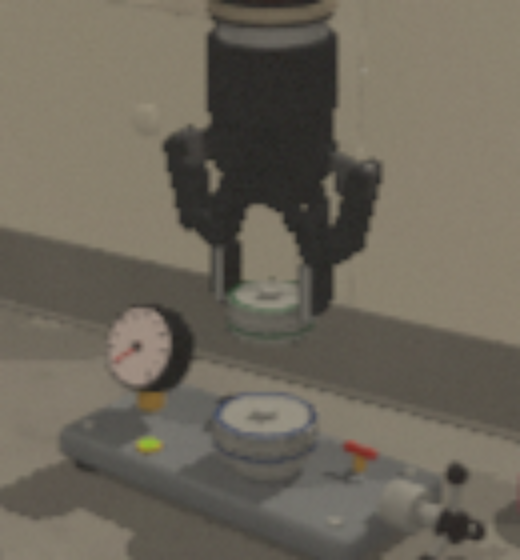

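Green is held level at crop (270,305), and blue is unmoved on the carrier.

Units first: shifts go in shares of 62.5 mm and turns go in shares of pi rad. So 0.049 m is 0.784, 0.03 m is 0.48.

Request:
send_path(
  offsets=[
    [0,[0.16,0.24,-0.4],[0,0,0]],
    [0,[0.416,0.672,0],[0,0,0]],
    [0,[0.48,0.784,0],[0,0,0]],
    [0,[0.48,0.784,0],[0,0,0]],
    [0,[0.48,0.784,0],[0,0,0]],
  ],
)

```text
time: 18.73
tool_pos: [0.5205, 0.1743, 0.1679]
tool_rot: [-0.001, 0.0, 1.0, -0.0]
contact_force: [0.1, 0.5, -4.4]
gripper_width: 0.599
grasp_force: 64.0
```

Request:
send_path(
  offsets=[
    [0,[0.48,0.784,0],[0,0,0]],
    [0,[0.32,0.528,0],[0,0,0]],
    [0,[0.096,0.168,0],[0,0,0]],
    [0,[0,0,0],[0,0,0]],
  ],
)

```text
time: 19.23
tool_pos: [0.4658, 0.2656, 0.1683]
tool_rot: [-0.0, -0.001, 1.0, -0.0]
contact_force: [0.4, 0.3, -4.3]
gripper_width: 0.599
grasp_force: 64.1
```

To row units: 0.04 m is 0.64, -0.001 m is -0.016.

Request:
send_path(
  offsets=[
    [0,[-0.016,0,0.48],[0,0,0]],
    [0,[0,0,0.64],[0,0,0]],
    [0,[0,0,0.64],[0,0,0]],
    [0,[0,0,0.24],[0,0,0]],
    [0,[0,0,0],[0,0,0]],
  ],
  only="pos|force",
)

```text
tool_pos: [0.4672, 0.2646, 0.043]
contact_force: [0.1, 0.0, -3.9]
grasp_force: 64.0
```

Request:
send_path(
  offsets=[
    [0,[0,0,0.048],[0,0,0]],
    [0,[0,0,0],[0,0,0]],
  ],
  only="pos|force",
)

```text
tool_pos: [0.4684, 0.266, 0.0424]
contact_force: [-0.3, -0.6, -3.9]
grasp_force: 64.0
```

Request:
send_path(
  offsets=[
    [0,[0,0,0.032],[0,0,0]],
    [0,[0,0,0],[0,0,0]],
  ],
  only="pos|force",
)

```text
tool_pos: [0.4673, 0.2657, 0.0391]
contact_force: [-0.4, -0.7, -3.3]
grasp_force: 64.0
```

To row units: 0.003 m is 0.048.

Request:
send_path(
  offsets=[
    [0,[0,0,0.048],[0,0,0]],
    [0,[0,0,0],[0,0,0]],
  ],
  only="pos|force",
)

```text
tool_pos: [0.4668, 0.2655, 0.0354]
contact_force: [0.3, -0.5, -3.9]
grasp_force: 64.0
```

Request:
send_path(
  offsets=[
    [0,[0,0,0.024],[0,0,0]],
    [0,[0,0,0],[0,0,0]],
  ],
  only="pos|force",
)

```text
tool_pos: [0.4671, 0.2656, 0.0341]
contact_force: [0.1, 1.1, -3.0]
grasp_force: 64.0
```

Request:
send_path(
  offsets=[
    [0,[0,0,0.016],[0,0,0]],
    [0,[0,0,0],[0,0,0]],
  ],
  only="pos|force",
)

```text
tool_pos: [0.4671, 0.2656, 0.0332]
contact_force: [0.4, 0.8, -4.2]
grasp_force: 64.0
```

To row units: 0.001 m is 0.016.

Request:
send_path(
  offsets=[
    [0,[0,0,0.016],[0,0,0]],
    [0,[0,0,0],[0,0,0]],
  ],
  only="pos|force",
)

```text
tool_pos: [0.4671, 0.2655, 0.0322]
contact_force: [-0.5, -0.2, -4.2]
grasp_force: 64.0
```

Request:
send_path(
  offsets=[
    [0,[0,0,0.016],[0,0,0]],
    [0,[0,0,0],[0,0,0]],
  ],
  only="pos|force",
)

```text
tool_pos: [0.4674, 0.2657, 0.0319]
contact_force: [-2.1, -1.7, 1.4]
grasp_force: 64.5
```

To row units: -0.04 m is -0.64, -0.02 m is -0.32.

Request:
send_path(
  offsets=[
    [0,[0,0,0.008],[0,0,0]],
    [0.75,[0,0,0],[0,0,0]],
    [0.8,[0,0,0],[0,0,0]],
    [0.8,[0,0,-0.32],[0,0,0]],
    [0.8,[0,0,-0.64],[0,0,0]],
  ],
)

```text
time: 22.22
tool_pos: [0.4658, 0.265, 0.0894]
tool_rot: [-0.002, -0.0, 1.0, -0.001]
contact_force: [-0.9, -0.2, -0.1]
gripper_width: 0.798
grasp_force: 0.0
```

Request:
send_path(
  offsets=[
    [1,[0,0,-0.96],[0,0,0]],
    [1,[-0.48,-0.784,0],[0,0,0]],
    [1,[-0.48,-0.784,0],[0,0,0]],
    [1,[-0.48,-0.784,0],[0,0,0]],
    [1,[-0.48,-0.784,0],[0,0,0]],
  ],
)

```text
time: 22.85
tool_pos: [0.5884, 0.068, 0.1511]
tool_rot: [0.001, -0.0, 1.0, 0.0]
contact_force: [0.8, 0.2, 0.3]
gripper_width: 1.001
grasp_force: 0.0
```

Request:
send_path(
  offsets=[
    [1,[-0.48,-0.784,0],[0,0,0]],
    [1,[-0.48,-0.784,0],[0,0,0]],
    [1,[-0.024,-0.032,0],[0,0,0]],
    [1,[0,0,0],[0,0,0]],
  ],
)

```text
time: 23.35
tool_pos: [0.6487, -0.0303, 0.1505]
tool_rot: [-0.0, 0.0, 1.0, 0.0]
contact_force: [-1.2, -0.1, -0.1]
gripper_width: 0.998
grasp_force: 0.0
```

```bash
python3 - <<'E'
from meas import *
print(manip.state()['tool_pos'])
im,d=manip.grab_frame('scene');P=cloud('scene',d);T=P[d>0]
p=T[(np.hypot(T[:,0]-.47,T[:,1]-.2645)<.036)&(T[:,2]>.017)&(T[:,2]<.04)];print(fit(p,.0265),np.median(p[p[:,2]>.022][:,2]))
near=T[np.hypot(T[:,0]-.648,T[:,1]+.03)<.045]
p=near[(near[:,2]>.042)&(near[:,2]<.06)];print(fit(p,.033))
cv2.imwrite('pics/s8.png',cv2.resize(im[110:270,120:320,::-1],None,fx=3.5,fy=3.5))
E
```

```text
[ 0.64865374 -0.03031247  0.15050536]
(array([0.4707, 0.2657]), 223) 0.027054004371492746
(array([ 0.6503, -0.031 ]), 163)
```

View pics/s8.png

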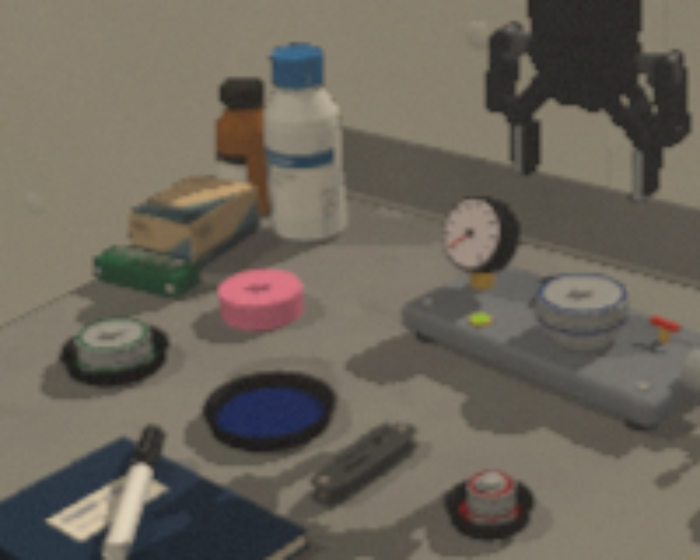

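Green lies flat in its case at crop (113,345), and blue stands alone on the carrier at (583,310). Before lowering, I'll check what stands in the fingers' footprint.

Run:
```python
from h import *
Ts=[]
for n in('top','scene'):
    d=np.load(n+'0.npz')['d'];P=cloud(n,d);Ts.append(P[d>0])
T=np.vstack(Ts);T=T[(np.abs(T[:,0]-.649)<.05)&(T[:,2]>.034)&(T[:,2]<.2)]
for a in np.arange(-.13,.08,.01):
    s=T[(T[:,1]+.031>=a)&(T[:,1]+.031<a+.01)] if abs(a+.005)>.035 else T[:0]
    if len(s):print(a.round(2),'zmax',s[:,2].max().round(3),'x',s[:,0].min().round(3),s[:,0].max().round(3))
```

```text
-0.13 zmax 0.04 x 0.63 0.64
-0.12 zmax 0.047 x 0.625 0.653
-0.11 zmax 0.049 x 0.623 0.65
-0.1 zmax 0.049 x 0.625 0.653
-0.09 zmax 0.037 x 0.634 0.634
-0.07 zmax 0.046 x 0.666 0.673
-0.06 zmax 0.046 x 0.666 0.673
-0.05 zmax 0.047 x 0.669 0.675
-0.04 zmax 0.065 x 0.635 0.662
0.04 zmax 0.044 x 0.676 0.698
0.05 zmax 0.043 x 0.677 0.698
0.07 zmax 0.088 x 0.62 0.689
```

Request:
send_path(
  offsets=[
    [1,[0,0,0.48],[0,0,0]],
    [1,[0,0,0.48],[0,0,0]],
    [1,[0,0,0.24],[0,0,0]],
    [1,[0,0,0.144],[0,0,0]],
    [1,[0,0,0],[0,0,0]],
  ],
  only="pos|force",
)

```text
tool_pos: [0.6487, -0.0299, 0.0668]
contact_force: [-0.0, 0.2, -0.0]
grasp_force: 0.0
```

Request:
send_path(
  offsets=[
    [1,[0,0,0],[0,0,0]],
  ],
)

```text
time: 24.15
tool_pos: [0.6496, -0.0304, 0.0682]
tool_rot: [0.001, -0.0, 1.0, -0.0]
contact_force: [0.5, 0.2, -0.3]
gripper_width: 0.999
grasp_force: 0.0
```

To row units: 0.0015 m is 0.024.

Request:
send_path(
  offsets=[
    [1,[0,0,0.024],[0,0,0]],
    [0,[0,0,0],[0,0,0]],
    [0,[0,0,0],[0,0,0]],
    [0,[0,0,0],[0,0,0]],
  ],
)

```text
time: 24.65
tool_pos: [0.6496, -0.0306, 0.0665]
tool_rot: [0.001, 0.0, 1.0, -0.0]
contact_force: [0.1, -0.5, 4.1]
gripper_width: 0.738
grasp_force: 65.1
```

Request:
send_path(
  offsets=[
    [0,[0,0,-0.08],[0,0,0]],
    [0,[0,0,-0.16],[0,0,0]],
    [0,[0,0,-0.32],[0,0,0]],
    [0,[0,0,-0.32],[0,0,0]],
    [0,[0,0,0],[0,0,0]],
  ],
)

```text
time: 25.28
tool_pos: [0.651, -0.0307, 0.1244]
tool_rot: [0.003, -0.0, 1.0, -0.001]
contact_force: [-0.1, 0.2, -4.8]
gripper_width: 0.735
grasp_force: 67.0
```

```bash
python3 - <<'E'
from meas import *
im,d=manip.grab_frame('scene');P=cloud('scene',d);T=P[d>0]
t=manip.state()['tool_pos'];print(t)
near=T[np.hypot(T[:,0]-.648,T[:,1]+.03)<.045]
p=near[(near[:,2]>t[2]-.024)&(near[:,2]<t[2]-.015)];print(fit(p,.033))
cv2.imwrite('pics/s9.png',cv2.resize(im[90:230,220:350,::-1],None,fx=4,fy=4))
E
```

```text
[ 0.6499084  -0.03052385  0.12254295]
(array([ 0.6524, -0.0312]), 87)
```

View pics/s9.png

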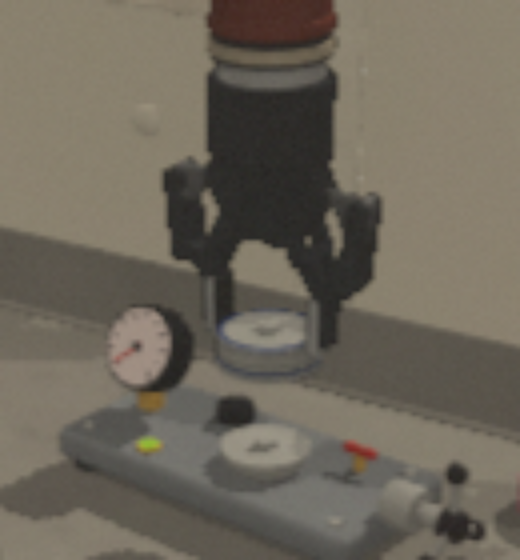

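Blue is held level at crop (268,340).

To row units: 0.046 m is 0.736, 0.036 m is 0.576.

Request:
send_path(
  offsets=[
    [0,[0,0,-0.48],[0,0,0]],
    [0,[0.32,0.192,-0.32],[0,0,0]],
    [0,[0.672,0.528,0],[0,0,0]],
    [0,[0.736,0.576,0],[0,0,0]],
    [0,[0.736,0.576,0],[0,0,0]],
  ],
  only="pos|force",
)

```text
tool_pos: [0.4927, 0.0874, 0.1694]
contact_force: [0.3, 0.5, -4.2]
grasp_force: 68.2
```

Request:
send_path(
  offsets=[
    [0,[0.456,0.432,0],[0,0,0]],
    [0,[0,0,0],[0,0,0]],
    [0,[0,0,0],[0,0,0]],
  ],
  only="pos|force",
)

```text
tool_pos: [0.4663, 0.1134, 0.1702]
contact_force: [-0.1, -0.3, -5.1]
grasp_force: 68.2
```

Expected contact is near TCP z ≈ 0.031.

To row units: 0.04 m is 0.64, 0.03 m is 0.48.

Request:
send_path(
  offsets=[
    [0,[-0.008,0,0.48],[0,0,0]],
    [0,[0,0,0.64],[0,0,0]],
    [0,[0,0,0.64],[0,0,0]],
    [0,[0,0,0.288],[0,0,0]],
    [0,[0,0,0],[0,0,0]],
  ],
  only="pos|force",
)

```text
tool_pos: [0.4662, 0.113, 0.0412]
contact_force: [-0.8, -0.2, -4.7]
grasp_force: 68.1
```

Request:
send_path(
  offsets=[
    [0,[0,0,0.048],[0,0,0]],
    [0,[0,0,0],[0,0,0]],
  ],
  only="pos|force",
)

```text
tool_pos: [0.4681, 0.1136, 0.0409]
contact_force: [-0.4, 0.1, -5.7]
grasp_force: 68.1
```

Request:
send_path(
  offsets=[
    [0,[0,0,0.048],[0,0,0]],
    [0,[0,0,0],[0,0,0]],
  ],
  only="pos|force",
)

```text
tool_pos: [0.4668, 0.1136, 0.0365]
contact_force: [-0.9, 0.0, -5.5]
grasp_force: 68.1
```

To row units: 0.002 m is 0.032.

Request:
send_path(
  offsets=[
    [0,[0,0,0.032],[0,0,0]],
    [0,[0,0,0],[0,0,0]],
  ],
  only="pos|t_force",
)

```text
tool_pos: [0.4665, 0.1136, 0.0341]
contact_force: [0.0, -0.2, -4.7]
```

Request:
send_path(
  offsets=[
    [0,[0,0,0.024],[0,0,0]],
    [0,[0,0,0],[0,0,0]],
  ],
  only="pos|t_force",
)

```text
tool_pos: [0.4666, 0.1136, 0.0326]
contact_force: [0.1, -0.3, -5.8]
```

Request:
send_path(
  offsets=[
    [0,[0,0,0.016],[0,0,0]],
    [0,[0,0,0],[0,0,0]],
  ],
  only="pos|t_force",
)

```text
tool_pos: [0.4667, 0.1136, 0.0317]
contact_force: [-0.3, 0.0, -5.0]
```

To row units: 0.001 m is 0.016.

Request:
send_path(
  offsets=[
    [0,[0,0,0.016],[0,0,0]],
    [0,[0,0,0],[0,0,0]],
  ],
  only="pos|t_force",
)

```text
tool_pos: [0.4669, 0.1136, 0.0312]
contact_force: [-1.0, -0.5, -2.0]
```

Request:
send_path(
  offsets=[
    [0,[0,0,0.008],[0,0,0]],
    [0,[0,0,0],[0,0,0]],
  ],
  only="pos|t_force",
)

```text
tool_pos: [0.467, 0.1136, 0.031]
contact_force: [-3.5, -0.6, 5.2]
```

Contact. I'll release, rise clear, then move aside and check.

To row units: -0.04 m is -0.64, -0.02 m is -0.32.

Request:
send_path(
  offsets=[
    [0.9,[0,0,0],[0,0,0]],
    [1,[0,0,0],[0,0,0]],
    [1,[0,0,0],[0,0,0]],
    [1,[0,0,-0.32],[0,0,0]],
    [1,[0,0,-0.64],[0,0,0]],
  ],
  only="pos|force|width",
)

```text
tool_pos: [0.4651, 0.1134, 0.0891]
contact_force: [0.4, 1.0, -0.0]
gripper_width: 1.003
grasp_force: 0.0
```

Request:
send_path(
  offsets=[
    [1,[0,0,-0.96],[0,0,0]],
    [1,[-0.48,-0.48,-0.48],[0,0,0]],
    [1,[-0.64,-0.48,0],[0,0,0]],
    [1,[-0.64,-0.48,0],[0,0,0]],
    [1,[-0.48,-0.32,0],[0,0,0]],
  ],
  only="pos|force",
)

```text
tool_pos: [0.6083, 0.0021, 0.1804]
contact_force: [-0.7, 0.4, -0.0]
grasp_force: 0.0
```

```bash
python3 - <<'E'
from meas import *
im,d=manip.grab_frame('scene');P=cloud('scene',d);T=P[d>0]
for nm,c,r in(('red',(.453,-.081),.015),('yellow',(.4339,-.2301),.021),('green',(.4703,.2645),.027),('blue',(.4693,.1127),.033)):
    p=T[(np.hypot(T[:,0]-c[0],T[:,1]-c[1])<r+.009)&(T[:,2]>.017)&(T[:,2]<.04)];t=p[p[:,2]>.022]
    print(nm,c,fit(p,r-.0005),np.median(t[:,2]).round(4))
print(manip.state()['time'])
cv2.imwrite('pics/s10.png',cv2.resize(im[130:320,120:370,::-1],None,fx=3.1,fy=3.1))
E
```

```text
red (0.453, -0.081) (array([ 0.4558, -0.0805]), 137) 0.0274
yellow (0.4339, -0.2301) (array([ 0.4363, -0.2298]), 283) 0.0273
green (0.4703, 0.2645) (array([0.4699, 0.2649]), 227) 0.0274
blue (0.4693, 0.1127) (array([0.4689, 0.113 ]), 389) 0.0274
30.0
```

View pics/s10.png

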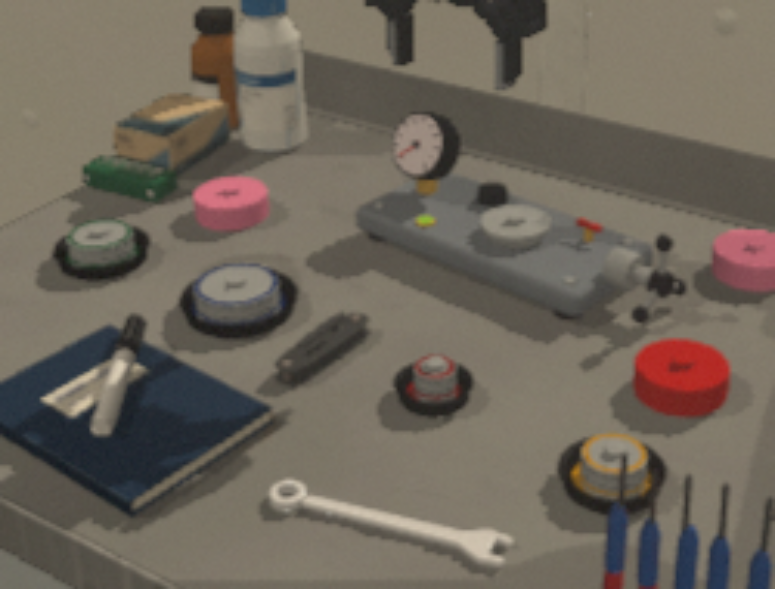

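All four masses lie flat in their own cases: green (100,240), blue (238,293), red (435,380), yellow (612,465). They are within 3 mm of centre and at equal heights, and the arm is clear.

Request:
send_path(
  offsets=[
    [1,[0,0,0],[0,0,0]],
    [1,[0,0,0],[0,0,0]],
  ],
  quiet=true,
)

```text
ok
```

```bash
python3 -c "
from plant import manip
print(manip.job_done())"
```

```text
the job is handed in; nothing more can be done
None
```

I unloaded the tester from the top down and put all four masses in their own cases; at the last check each lay flat within 3 mm of centre, and I handed the job in at about 30 s (no verdict came back).

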